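# Set the cutting jig's stop three clicks clear of the block

### The arm

A 6-joint arm with a two-finger parallel gripper is mounted at the origin on the work surface. World frame = base frame: x ahead of the robot, y to its left, z up, the work surface at z = 0. Lengths are in mm, angles in degrees, forces in N, time in s.
With the tool pointing down it reaches from about 300 to 850 mm from the base axis. Payload 4.2 kg.
Tool frame: the origin (TCP) lies midway between the tips of the shut fingers; the grasp point (between the pads) lies 19 mm behind it (env.grip_point_offset is the distance from the TCP to the grasp point, in mm); z points along the fingers, x is the direction in which the jaws open and shut, and the axes are right-handed (so a half turn about z gives the same grasp; the last joint's range is limited). The gripper opens to 91 mm and grips with 3 to 60 N. Pads are 32 mm wide; open, the fingers measure 118 mm over their backs; the gripper's body (76 mm by 178 mm) begins 60 mm behind the grasp point.
Start: joints at [72.708, 18.312, 89.639, -0, 72.044, -1.146], TCP at [159.901, 552.336, 213.976] pointing down, gripper open.
Joint ranges: [-177.97, 177.97], [-48.28, 115.42], [12.27, 149.76], [-77.06, 257.06], [2.81, 150.46], [-146.56, 146.56]. Speed limits (degrees/s): [147.25, 147.25, 180, 180, 180, 180].

### API

Orientations are given as [roll, pitch, yaw] about the fixed x, y, z axes, in that order (R = Rz(yaw) Ry(pitch) Rx(roll)).
In Python, from workcell import env gives the robot as it stands.
- The arm moves only by the shell command python3 -m pendant 'ROWS' [FORCE]. ROWS is JSON, a list of rows, each an object with "xyz": the shift along the tool's x, y, z in m, a list of three; "roll": the turn about the tool's z in degrees; "jaw": the closure, from 0 (fully open) to 1 (shut). A call has exactly 8 rows; each row is the pose to reach, as a shift and turn from the pose commanded when the call began, along the tool's axes at that moment; what a row does not reach only later rows make up. A row lasts 1/8 s, in which the tool goes at most 62.5 mm and 10.7 degrees, less where a joint would pass 70% of its speed; a pose out of reach is approached as far as the arm can. A call with a gripper value outside its range is refused whole. The fingers move at their own pace and stop on an object; FORCE is the grip in N (left out, the last holds). Time passes only in rows, so rows that repeat a pose let the fingers close, or fill a call up. It gives the time, the measured TCP pose, the force and the opening at its end, in the units of the state.
- env.state(): the state, without advancing time (a new reading comes with each control period).
- env.grab_frame(name): name is "scene" or "side" or "wrist"; returns (picture, depth): 480x640x3 uint8, blue, green, red; 480x640 float32, mm along the optical axis (not along the pixel's ray), 0 where there is no reading.
- env.camera_params(name): a dict with "camera_matrix" (3x3 intrinsics, pixels), "cam_to_world" (4x4, takes a point from camera to world coordinates); the wrist camera has in their place "hand_eye" (4x4, takes a point from camera to tool coordinates, whose origin is the TCP and whose axes are the tool frame's). Camera axes: x right, y up, looking along -z (the intrinsics and any distortion apply to the point x, -y, -z); pixel columns grow to the right and rows downward; lengths in mm; the calibration is good to about 2 mm. A picture is of the moment at which its call begins: read the wrist's pose just before it. camera_params takes no time and is no camera call.
- env.job_done(): hands the job in, once; it reports no verdict.
The state is a dict: "time_s": time; "qpos": joint angles; "qvel": joint speeds; "effort": joint torques, N m; "ee_pos": TCP position; "ee_rot": TCP orientation; "force": force on the tool from outside, world axes, zero at the start; "torque": the same for the moment, N m; "gripper_width": finger opening in mm.
Only numpy, scipy, OpenCV 4.12 (cv2) and the standard library are available. Lean on these libraries where they do the work, as an engineer would, in place of code of your own. Each camera call takes 0.05 s, during which the arm holds its last target. There are 200 camera calls.

### The job

Turn the jig's click dial clockwise until the sliding stop has gently nipped the wooden block against the fence and the dial will not go on, without squeezing hard. Let it settle into its nearest click, then turn it back exactly three clicks and let go so that it rests in its click. Work only the dial: do not touch the stop or the block, and leave the things around the jig where they are.

Things in the scene. Friction and masses are not known exactly. Their poses are not given: they have to be found in the camera images.
- dial_grip (a point): Centre of the round black dial (40 mm diameter, 30 mm high, upright ribbed side, white pointer line on top), on its upright axis and half-way up it. The dial stands 7 mm clear above the flat 84 x 84 mm top of the white gearbox and does not lift or tilt. Clockwise seen from above drives the stop to the block; anticlockwise draws it back. It starts in a click, at the anticlockwise end of its travel.
- dial: The dial's clicks. Origin at the centre of its underside; y axis = pointer direction. 18 clicks a turn (20 degrees each), each moving the stop 5 mm. A spring torque, at most 0.08 N m half-way between clicks, holds it in each click; let go anywhere, it springs to the nearest. Once the block is nipped, each extra 0.1 N m on the dial adds about 7 N of squeeze; each extra degree about 2.5 N.
- jig: Fixed jig: plywood board 160 (x) x 290 (y) x 18 mm with the white gearbox at one end. Origin on the table, 90 mm along y from the dial's axis; y axis points from the dial to the fence. The gearbox top is 74 mm high; apart from the dial nothing on the jig is higher. Past the block a plywood fence (80 x 18 x 42 mm, two screw heads) is screwed down at a different distance each time.
- stop_face (a point): Middle of the front face of the sliding stop, an upright aluminium plate 70 mm wide, 12 mm thick, 42 mm high on a steel rack that comes out of the gearbox. Its y axis is the direction in which clockwise turning drives it, towards the block and the fence. It can be driven 44 mm from its start; the block is nipped after 17 to 31 mm.
- stop: The sliding stop plate; it sits on the rack with a stiff spring that gives about 0.1 mm a newton when squeezed. A nip of some 5 to 20 N is right; over 30 N dents the block. Origin on the lower edge of the front face, axes as stop_face.
- block: Loose wooden block, 60 (x) x 40 (y) x 36 mm high, about 80 g, lying on the jig board between the stop and the fence, at the start 1 to 12 mm short of the fence (just where is not measured), so the stop first slides it along with 1 N or so, then nips it. Origin at the centre of its underside; its y axis points to the fence, its faces to stop and fence are 20 mm from the origin.
- bit_box: Bystander: open dark wooden box with four steel bits, 100 x 65 x 28 mm. Origin at the centre of its underside.
- screwdriver: Bystander: screwdriver lying on the table.
- glue: Bystander: glue bottle, 54 mm diameter, 130 mm high, standing. Origin at the centre of its underside.
There are look-alikes about, which are no part of the job. Of the things shaped like the block, the wooden one is meant.

How it is judged:
By the outcome, as a careful person would: the job done as asked, in the order asked, and still so for the second after the job is handed in, with the robot touching nothing.
It also fails if it takes over 72 s, if anything falls off the work surface, if the arm or the gripper's body presses on something with over 40 N, if the wrist force passes 120 N, or if a joint passes its speed limit or range.

## Working session

There is one attempt and no reset: what is moved stays moved. The work goes in short steps, Python scripts to look and compute and a shell command to move; the robot and the scene stay as the last step left them, time stands still between calls to the robot, and variables do not carry over. Pictures are saved under pics/ and viewed, about 8 in all and at most 12, crops included, and the job is handed in when it is done.

```bash
ls; mkdir -p pics; python3 - <<'E'
from workcell import env
import cv2,numpy as np
s=env.state();print({k:np.round(v,2).tolist() for k,v in s.items()},env.grip_point_offset)
for n in("scene","side"):
    im,d=env.grab_frame(n);cv2.imwrite(f"pics/{n}0.png",im);np.save(f"{n}_d0.npy",d)
    print(n,{k:np.round(v,3).tolist() for k,v in env.camera_params(n).items()})
print({k:np.round(v,3).tolist() for k,v in env.camera_params("wrist").items()})
E
```

```text
pics
{'time_s': 0.0, 'qpos': [72.71, 18.35, 89.71, -0.0, 72.05, -1.15], 'qvel': [0.01, 0.07, -0.05, -0.01, 0.04, -0.01], 'effort': [0.0, -41.25, -23.2, 0.07, 0.05, -0.0], 'ee_pos': [159.74, 551.84, 213.13], 'ee_rot': [-180.0, 0.1, 73.86], 'force': [-0.4, 0.72, 0.04], 'torque': [0.05, 0.0, -0.09], 'gripper_width': 91.27} 18.8
scene {'camera_matrix': [[440.415, 0.0, 316.41], [0.0, 440.415, 240.648], [0.0, 0.0, 1.0]], 'cam_to_world': [[0.137, -0.664, 0.735, 1202.721], [0.99, 0.08, -0.112, -75.048], [0.016, 0.743, 0.669, 695.04], [0.0, 0.0, 0.0, 1.0]]}
side {'camera_matrix': [[524.785, 0.0, 316.57], [0.0, 524.785, 237.941], [0.0, 0.0, 1.0]], 'cam_to_world': [[-0.993, 0.09, -0.081, 424.568], [-0.121, -0.709, 0.695, 736.541], [0.005, 0.7, 0.714, 860.29], [0.0, 0.0, 0.0, 1.0]]}
{'camera_matrix': [[369.087, 0.0, 313.957], [0.0, 369.087, 242.658], [0.0, 0.0, 1.0]], 'hand_eye': [[1.0, -0.0, -0.002, 0.453], [-0.001, -0.959, -0.283, -80.306], [-0.002, 0.283, -0.959, -170.421], [0.0, 0.0, 0.0, 1.0]]}
```

View pics/scene0.png

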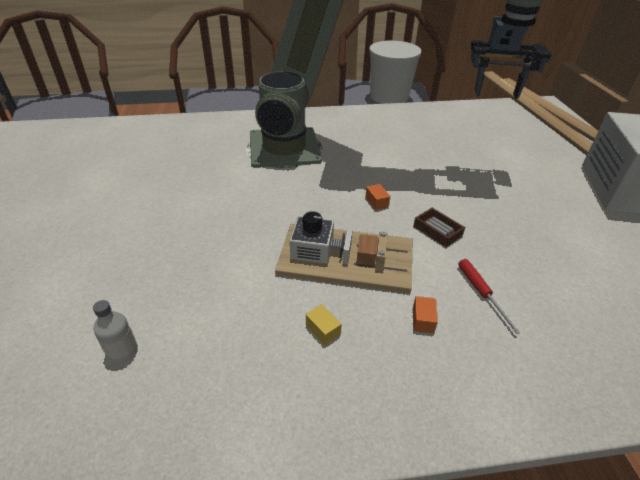

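View pics/side0.png

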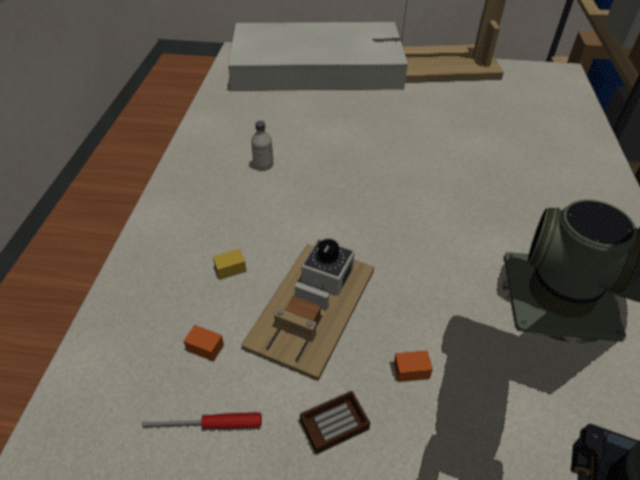

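The scene picture shows the dial at about (313,219), the block at (368,250), the stop at (347,247) and the fence at (381,258). In the side picture the dial is at about (328,250), the stop at (312,296) and the block at (303,308). The red blocks, yellow block, box and screwdriver are clear of the jig.

```bash
cat > h.py <<'E'
from workcell import env
import cv2,numpy as np
from scipy.spatial.transform import Rotation as R
def T(s):
    M=np.eye(4);M[:3,:3]=R.from_euler('xyz',s['ee_rot'],degrees=True).as_matrix();M[:3,3]=s['ee_pos'];return M
def cloud(d,K,M):
    v,u=np.mgrid[:480,:640];z=d.astype(float)
    P=np.stack([(u-K[0,2])*z/K[0,0],-(v-K[1,2])*z/K[1,1],-z],-1)
    return P@M[:3,:3].T+M[:3,3]
def cam(n):
    p=env.camera_params(n);return np.array(p['camera_matrix']),np.array(p['cam_to_world'])
E
python3 - <<'E'
from h import *
for n,(u,v),box in(("scene",(313,219),(270,200,420,290)),("side",(328,250),(240,230,380,380))):
    K,M=cam(n);d=np.load(n+"_d0.npy");im=cv2.imread(f"pics/{n}0.png");P=cloud(d,K,M)
    x0,y0,x1,y1=box;Q=P[y0:y1,x0:x1].reshape(-1,3);c=im[y0:y1,x0:x1].reshape(-1,3)
    q=Q[(Q[:,2]>99)&(Q[:,2]<125)];print(n,"dialtop",len(q),(q.min(0)+q.max(0))/2,np.ptp(q,0),q.mean(0))
    g=Q[(Q[:,2]>66)&(Q[:,2]<80)];r=cv2.minAreaRect(g[:,:2].astype(np.float32));print("gearbox",r,np.median(g[:,2]))
    b=Q[(Q[:,2]>12)&(Q[:,2]<24)];r=cv2.minAreaRect(b[:,:2].astype(np.float32));print("board",r)
E
```

```text
scene dialtop 261 [485.31335383  24.85744585 106.58260429] [41.8481554  41.16145683 15.09898273] [489.70379285  23.71367243 109.14932428]
gearbox ((501.6074523925781, 79.30449676513672), (201.48916625976562, 84.60487365722656), 75.30696105957031) 75.24820554348673
board ((447.4061279296875, 126.46276092529297), (307.5309753417969, 297.4232482910156), 72.59049224853516)
side dialtop 322 [484.39639498  25.7454471  106.898378  ] [40.45299644 40.51256767 15.53184165] [484.00516086  28.60389168 109.99168519]
gearbox ((502.17218017578125, 79.75874328613281), (202.05604553222656, 84.43647766113281), 72.26394653320312) 75.60053318217064
board ((554.4227294921875, 83.79430389404297), (292.3273620605469, 258.0355529785156), 72.37837219238281)
```

```bash
python3 -m pendant '[{"xyz":[-0.02,0.022,0],"roll":0,"jaw":0},{"xyz":[-0.06,0.066,0],"roll":0,"jaw":0},{"xyz":[-0.10,0.110,0],"roll":0,"jaw":0},{"xyz":[-0.14,0.154,0],"roll":0,"jaw":0},{"xyz":[-0.18,0.198,0],"roll":0,"jaw":0},{"xyz":[-0.22,0.242,0],"roll":0,"jaw":0},{"xyz":[-0.26,0.286,0],"roll":0,"jaw":0},{"xyz":[-0.30,0.330,0],"roll":0,"jaw":0}]' 15 && python3 -m pendant '[{"xyz":[-0.03,0.033,0],"roll":0,"jaw":0},{"xyz":[-0.06,0.066,0],"roll":0,"jaw":0},{"xyz":[-0.09,0.1,0],"roll":0,"jaw":0},{"xyz":[-0.116,0.13,0],"roll":0,"jaw":0},{"xyz":[-0.116,0.13,0],"roll":0,"jaw":0},{"xyz":[-0.116,0.13,0],"roll":0,"jaw":0},{"xyz":[-0.116,0.13,0],"roll":0,"jaw":0},{"xyz":[-0.116,0.13,0],"roll":0,"jaw":0}]'
python3 - <<'E'
from h import *
s=env.state();im,d=env.grab_frame("wrist");cv2.imwrite("pics/w1.png",im)
p=env.camera_params("wrist");M=T(s)@np.array(p['hand_eye']);K=np.array(p['camera_matrix'])
P=cloud(d,K,M);np.save("P1.npy",P)
print(s['time_s'],s['ee_pos'],s['ee_rot'],s['qpos'],s['force'],s['torque'])
ok=(d>0)&(np.hypot(P[...,0]-485,P[...,1]-25)<45)&(P[...,2]>100)&(P[...,2]<120)
q=P[ok];v,u=np.nonzero(ok);print(len(q),(q.min(0)+q.max(0))/2,np.ptp(q,0),u.mean(),v.mean())
print(cv2.minEnclosingCircle(q[q[:,2]>107][:,:2].astype(np.float32)))
E
```

```text
time_s: 1.1
ee_pos: [394.0, 170.6, 213.9]
ee_rot: [180.0, -0.0, 73.9]
force: [0.3, 0.2, 0.7]
gripper_width: 91.2
time_s: 2.1
ee_pos: [485.6, 25.6, 214.1]
ee_rot: [180.0, -0.0, 73.9]
force: [0.8, -1.3, 0.6]
gripper_width: 90.8
2.1 [485.6399241  25.6270591 214.0545258] [ 1.79998500e+02 -1.21142209e-02  7.39351376e+01] [ 1.65801540e+00  1.03006078e+01  1.00681292e+02  1.18700863e-02
  6.90129836e+01 -7.22813729e+01] [ 0.81094714 -1.26619637  0.55078939] [-0.00011578 -0.00196118  0.00988308]
2176 [483.72721769  24.28958627 106.63307694] [42.50315105 42.18051537 13.20016642] 310.35523897058823 237.82766544117646
((483.81439208984375, 24.309162139892578), 21.214130401611328)
```

View pics/w1.png

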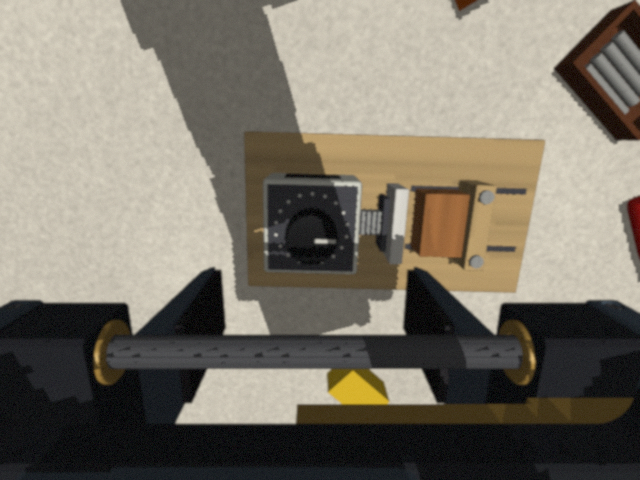

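The wrist picture shows the dial at about (314,237) with its white pointer at (325,241), pointing roughly at the stop. The stop front is at about x=406, the block spans x 418–467, and the fence starts at about 468. Now I'll measure the pointer angle and the gaps.

```bash
cat >> h.py <<'E'
C=np.array([484.3,24.8])
def look(name,c=C,z=111):
    """pointer angle (world deg) and stop/block/fence profile along jig y, from the wrist camera"""
    s=env.state();im,d=env.grab_frame("wrist");cv2.imwrite(f"pics/{name}.png",im)
    p=env.camera_params("wrist");M=T(s)@np.array(p['hand_eye']);K=np.array(p['camera_matrix'])
    P=cloud(d,K,M);return analyse(im,P,c)
def analyse(im,P,c=C):
    g=im.min(2);r=np.hypot(P[...,0]-c[0],P[...,1]-c[1])
    top=(r<19)&(P[...,2]>100)&(P[...,2]<122)
    m=top&(g>np.median(g[top])+60)
    q=P[m][:,:2];print("pointer px",m.sum(),"mean",q.mean(0))
    e=np.linalg.svd(q-q.mean(0))[2][0];e*=np.sign(e@(q.mean(0)-c))
    print("pointer ang: line %.1f  from centre %.1f"%(np.degrees(np.arctan2(e[1],e[0])),np.degrees(np.arctan2(*(q.mean(0)-c)[::-1]))))
    a=np.radians(73.5);ax=np.array([np.cos(a),np.sin(a)]);D=P[...,:2]-c;t=D@ax;l=D@np.array([ax[1],-ax[0]])
    k=(np.abs(l)<25)&(P[...,2]>40)&(P[...,2]<70)&(t>45)&(t<200)
    for lo in range(45,200,5):
        w=k&(t>=lo)&(t<lo+5)
        if w.sum():print(lo,w.sum(),"z %.0f"%np.median(P[w][:,2]),np.median(im[w],0).astype(int))
    return t,l
E
python3 - <<'E'
from h import *
im=cv2.imread("pics/w1.png");P=np.load("P1.npy");t,l=analyse(im,P)
# row profile at lateral 0 along jig axis
for v in (215,228):
  print([(u,round(t[v,u]),round(P[v,u,2]),int(im[v,u,0]),int(im[v,u,2])) for u in range(380,496,3)])
g=(P[...,2]>70)&(P[...,2]<79)&(np.hypot(P[...,0]-484,P[...,1]-25)<70)
print(cv2.minAreaRect(P[g][:,:2].astype(np.float32)))
b=(P[...,2]>13)&(P[...,2]<23)&(np.hypot(P[...,0]-510,P[...,1]-100)<180)
print(cv2.minAreaRect(P[b][:,:2].astype(np.float32)))
cv2.imwrite("pics/w1c.png",cv2.resize(im[170:285,255:500],None,fx=3.2,fy=3.2,interpolation=cv2.INTER_CUBIC))
E
```

```text
pointer px 78 mean [486.46709012  32.31694653]
pointer ang: line 73.0  from centre 73.9
45 125 z 47 [116 120 121]
50 133 z 47 [116 120 119]
55 131 z 47 [115 119 118]
60 268 z 48 [62 62 63]
65 266 z 55 [67 63 65]
70 408 z 58 [73 76 77]
75 308 z 61 [201 210 213]
80 239 z 61 [190 201 204]
100 417 z 53 [29 48 74]
105 286 z 54 [ 59  99 148]
110 284 z 54 [ 63 108 162]
115 288 z 54 [ 62 105 157]
120 291 z 54 [ 59 101 151]
125 287 z 54 [ 62 105 157]
130 280 z 54 [ 64 108 162]
135 284 z 54 [ 60 102 153]
140 446 z 55 [48 75 98]
145 301 z 60 [107 154 183]
150 290 z 60 [109 157 186]
155 291 z 60 [109 157 185]
160 59 z 60 [106 153 181]
[(380, 64, 46, 121, 125), (383, 65, 55, 60, 57), (386, 68, 56, 72, 70), (389, 72, 46, 64, 66), (392, 73, 59, 94, 100), (395, 75, 61, 200, 212), (398, 77, 62, 205, 214), (401, 80, 62, 201, 211), (404, 83, 61, 195, 209), (407, 97, 18, 121, 175), (410, 100, 18, 102, 174), (413, 102, 21, 63, 116), (416, 102, 32, 10, 50), (419, 102, 42, 21, 55), (422, 102, 50, 27, 67), (425, 104, 54, 53, 140), (428, 107, 54, 55, 143), (431, 109, 53, 62, 157), (434, 112, 54, 62, 162), (4
[... 972 characters left out ...]
7, 116, 54, 60, 159), (440, 119, 54, 65, 157), (443, 122, 54, 61, 149), (446, 125, 53, 62, 153), (449, 127, 54, 63, 159), (452, 130, 55, 63, 160), (455, 132, 55, 66, 165), (458, 136, 52, 62, 158), (461, 138, 53, 61, 150), (464, 141, 54, 56, 133), (467, 143, 55, 31, 57), (470, 143, 61, 71, 127), (473, 147, 59, 107, 182), (476, 149, 60, 107, 183), (479, 152, 60, 109, 187), (482, 155, 60, 108, 185), (485, 157, 60, 108, 184), (488, 160, 60, 104, 181), (491, 184, 18, 107, 178), (494, 187, 19, 102, 178)]
((483.83209228515625, 24.27690887451172), (84.01963806152344, 84.32289123535156), 72.35398864746094)
((555.73095703125, 83.33804321289062), (290.12799072265625, 261.3206787109375), 72.42431640625)
```

View pics/w1c.png

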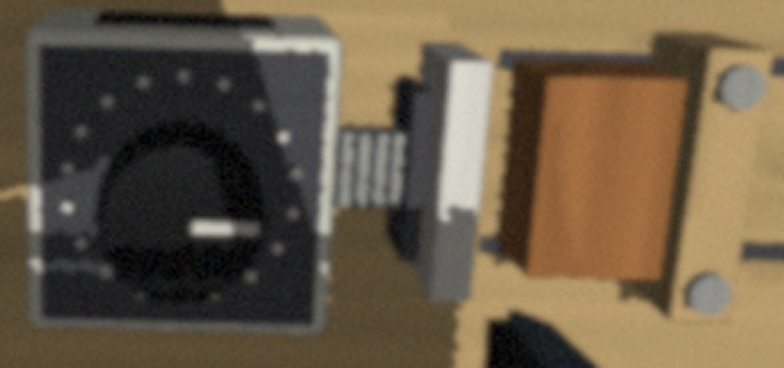

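```bash
python3 -m pendant '[{"xyz":[-0.001,-0.0008,0.02],"roll":0,"jaw":0},{"xyz":[-0.001,-0.0008,0.045],"roll":0,"jaw":0},{"xyz":[-0.001,-0.0008,0.07],"roll":0,"jaw":0},{"xyz":[-0.001,-0.0008,0.095],"roll":0,"jaw":0},{"xyz":[-0.001,-0.0008,0.115],"roll":0,"jaw":0},{"xyz":[-0.001,-0.0008,0.125],"roll":0,"jaw":0},{"xyz":[-0.001,-0.0008,0.129],"roll":0,"jaw":0},{"xyz":[-0.001,-0.0008,0.129],"roll":0,"jaw":0}]' 12
python3 -m pendant '[{"xyz":[0,0,0],"roll":0,"jaw":0.4},{"xyz":[0,0,0],"roll":0,"jaw":0.5},{"xyz":[0,0,0],"roll":0,"jaw":1},{"xyz":[0,0,0],"roll":0,"jaw":1},{"xyz":[0,0,0],"roll":0,"jaw":1},{"xyz":[0,0,0],"roll":0,"jaw":1},{"xyz":[0,0,0],"roll":0,"jaw":1},{"xyz":[0,0,0],"roll":0,"jaw":1}]' 12
cat >> h.py <<'E'
def st():
    s=env.state();print("t %.2f"%s['time_s'],"pos",np.round(s['ee_pos'],1),"rot",np.round(s['ee_rot'],2),"q6 %.2f"%s['qpos'][5],"F",np.round(s['force'],1),"T",np.round(s['torque'],3),"e6 %.3f"%s['effort'][5],"w %.1f"%s['gripper_width'])
E
python3 - <<'E'
from h import *
st();look("w2")
E
```

```text
time_s: 3.15
ee_pos: [485.3, 24.2, 85.3]
ee_rot: [180.0, -0.0, 73.9]
force: [1.2, -0.3, 0.9]
gripper_width: 91.1
time_s: 4.15
ee_pos: [484.8, 23.3, 85.0]
ee_rot: [-180.0, 0.1, 73.9]
force: [-1.2, -5.5, 2.4]
gripper_width: 39.8
t 4.15 pos [484.8  23.3  85. ] rot [-1.7999e+02  8.0000e-02  7.3880e+01] q6 -72.38 F [-1.2 -5.5  2.4] T [-0.951  0.212 -0.021] e6 0.017 w 39.8
pointer px 252 mean [486.98390566  34.83912799]
pointer ang: line 72.3  from centre 75.0
45 190 z 47 [ 95 101 100]
50 325 z 47 [87 89 90]
55 309 z 47 [85 88 89]
60 761 z 48 [41 39 39]
65 549 z 55 [49 47 47]
70 939 z 57 [86 89 91]
75 570 z 61 [121 127 128]
80 444 z 61 [121 127 128]
100 1189 z 50 [31 49 72]
105 632 z 54 [ 75 124 183]
110 679 z 54 [ 81 136 202]
115 677 z 54 [ 79 132 195]
120 689 z 54 [ 76 127 188]
125 680 z 54 [ 79 132 196]
130 687 z 54 [ 82 136 202]
135 666 z 54 [ 76 128 190]
140 1318 z 56 [52 75 93]
145 744 z 60 [136 195 226]
150 701 z 60 [138 198 227]
155 511 z 60 [138 197 227]
160 101 z 60 [135 194 225]
```

View pics/w2.png

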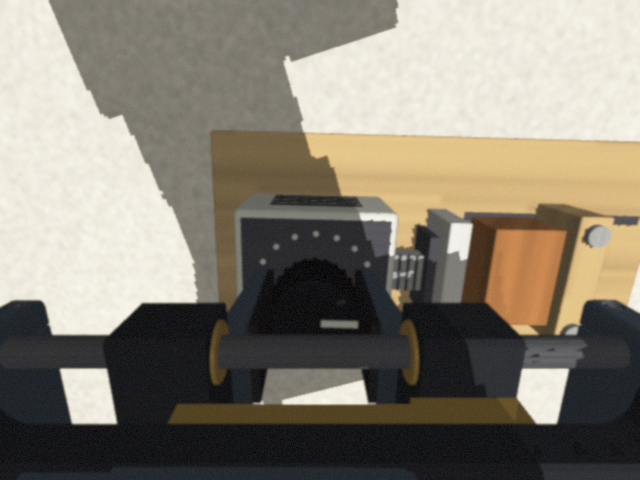

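The wrist picture shows the jaws closed on the dial at about (315,300), with the pointer at (340,324) still along the jig. The width reads 39.8 mm. The jaw is about 1 mm off-centre (−5.5 N in y), so I'll correct that while turning.

```bash
python3 -m pendant '[{"xyz":[-0.001,0,0],"roll":0,"jaw":1},{"xyz":[-0.001,0,0],"roll":3,"jaw":1},{"xyz":[-0.001,0,0],"roll":8,"jaw":1},{"xyz":[-0.001,0,0],"roll":14,"jaw":1},{"xyz":[-0.001,0,0],"roll":20,"jaw":1},{"xyz":[-0.001,0,0],"roll":20,"jaw":1},{"xyz":[-0.001,0,0],"roll":20,"jaw":1},{"xyz":[-0.001,0,0],"roll":20,"jaw":1}]' 
python3 - <<'E'
from h import *
st();
E
python3 -m pendant '[{"xyz":[0,0,0],"roll":5,"jaw":1},{"xyz":[0,0,0],"roll":10,"jaw":1},{"xyz":[0,0,0],"roll":15,"jaw":1},{"xyz":[0,0,0],"roll":20,"jaw":1},{"xyz":[0,0,0],"roll":25,"jaw":1},{"xyz":[0,0,0],"roll":30,"jaw":1},{"xyz":[0,0,0],"roll":30,"jaw":1},{"xyz":[0,0,0],"roll":30,"jaw":1}]' 
python3 - <<'E'
from h import *
st();look("w3")
E
```

```text
time_s: 5.2
ee_pos: [484.6, 23.0, 84.9]
ee_rot: [-180.0, 0.0, 53.9]
force: [-1.6, -4.7, 2.3]
gripper_width: 40.0
t 5.20 pos [484.6  23.   84.9] rot [-1.7999e+02  2.0000e-02  5.3910e+01] q6 -52.54 F [-1.6 -4.7  2.3] T [-0.776  0.268  0.05 ] e6 0.008 w 40.0
time_s: 6.2
ee_pos: [484.2, 22.7, 84.9]
ee_rot: [180.0, 0.1, 23.9]
force: [-2.1, -5.5, 3.8]
gripper_width: 39.7
t 6.20 pos [484.2  22.7  84.9] rot [1.7998e+02 8.0000e-02 2.3910e+01] q6 -22.52 F [-2.1 -5.5  3.8] T [-0.982  0.368 -0.021] e6 -0.005 w 39.7
pointer px 253 mean [493.94258182  28.60620875]
pointer ang: line 23.9  from centre 21.5
45 343 z 46 [150 155 155]
50 356 z 46 [158 163 164]
55 350 z 46 [159 164 164]
60 362 z 47 [159 163 165]
65 366 z 46 [156 161 162]
70 373 z 47 [154 159 160]
75 876 z 55 [94 89 89]
80 657 z 55 [93 91 91]
85 1155 z 61 [239 244 245]
90 976 z 61 [241 246 247]
95 341 z 61 [235 240 242]
100 1100 z 53 [ 59  95 141]
105 963 z 54 [ 77 127 188]
110 977 z 54 [ 84 141 209]
115 993 z 54 [ 81 135 200]
120 1007 z 54 [ 78 130 193]
125 1034 z 54 [ 81 136 201]
130 1033 z 54 [ 83 140 207]
135 1069 z 54 [ 79 131 194]
140 1694 z 55 [ 56  83 103]
145 1173 z 60 [138 198 228]
150 1196 z 60 [140 200 229]
155 1186 z 60 [139 199 229]
160 258 z 60 [136 195 225]
```

View pics/w3.png

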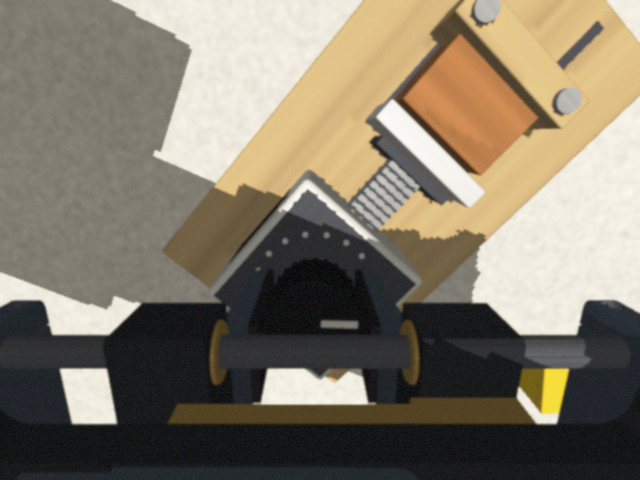

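The wrist picture shows the pointer unchanged relative to the jaws at (340,324), so the grip holds without slip. The stop at (430,150) is just short of the block at (470,105). I'll go on gently.

```bash
python3 -m pendant '[{"xyz":[-0.0004,0.0004,0],"roll":2,"jaw":1},{"xyz":[-0.0007,0.0007,0],"roll":4,"jaw":1},{"xyz":[-0.0007,0.0007,0],"roll":7,"jaw":1},{"xyz":[-0.0007,0.0007,0],"roll":10,"jaw":1},{"xyz":[-0.0007,0.0007,0],"roll":12,"jaw":1},{"xyz":[-0.0007,0.0007,0],"roll":14,"jaw":1},{"xyz":[-0.0007,0.0007,0],"roll":14,"jaw":1},{"xyz":[-0.0007,0.0007,0],"roll":14,"jaw":1}]' >/dev/null; python3 -c "
from h import *
st()"
python3 -m pendant '[{"xyz":[0,0,0],"roll":1,"jaw":1},{"xyz":[0,0,0],"roll":2,"jaw":1},{"xyz":[0,0,0],"roll":3,"jaw":1},{"xyz":[0,0,0],"roll":4,"jaw":1},{"xyz":[0,0,0],"roll":4,"jaw":1},{"xyz":[0,0,0],"roll":4,"jaw":1},{"xyz":[0,0,0],"roll":4,"jaw":1},{"xyz":[0,0,0],"roll":4,"jaw":1}]' >/dev/null; python3 -c "
from h import *
st()"
```

```text
t 7.25 pos [484.   22.5  84.9] rot [-1.7996e+02  4.0000e-02  9.8500e+00] q6 -8.61 F [-3.6 -0.4  4.4] T [-0.073  0.804  0.063] e6 0.072 w 39.5
t 8.25 pos [483.9  22.5  84.9] rot [-1.7996e+02  5.0000e-02  5.8000e+00] q6 -4.56 F [-4.4  0.4  5.5] T [0.004 0.943 0.093] e6 0.041 w 39.7
```

```bash
python3 -m pendant '[{"xyz":[0,0,0],"roll":0.5,"jaw":1},{"xyz":[0,0,0],"roll":1,"jaw":1},{"xyz":[0,0,0],"roll":1.5,"jaw":1},{"xyz":[0,0,0],"roll":2,"jaw":1},{"xyz":[0,0,0],"roll":2.5,"jaw":1},{"xyz":[0,0,0],"roll":3,"jaw":1},{"xyz":[0,0,0],"roll":3,"jaw":1},{"xyz":[0,0,0],"roll":3,"jaw":1}]' >/dev/null; python3 -c "
from h import *
st();look('w4')"
```

```text
t 9.25 pos [483.9  22.5  84.9] rot [-1.7996e+02  6.0000e-02  2.7900e+00] q6 -1.55 F [-5.5  1.1  5.5] T [-0.045  0.944 -0.048] e6 -0.028 w 39.7
pointer px 253 mean [494.80606424  24.63493299]
pointer ang: line 1.1  from centre -0.9
45 345 z 46 [158 164 164]
50 354 z 46 [160 165 166]
55 358 z 46 [157 162 163]
60 364 z 46 [163 168 168]
65 372 z 46 [162 166 168]
70 380 z 47 [163 168 169]
75 387 z 46 [167 173 173]
80 778 z 55 [99 94 94]
85 510 z 55 [100  97  98]
90 1269 z 61 [240 245 246]
95 1085 z 61 [244 248 249]
100 832 z 60 [189 204 218]
105 1047 z 54 [ 77 127 188]
110 1072 z 54 [ 83 141 209]
115 1087 z 54 [ 81 136 202]
120 1116 z 54 [ 78 131 194]
125 1135 z 54 [ 81 136 201]
130 1164 z 54 [ 83 140 207]
135 1194 z 54 [ 79 132 195]
140 1382 z 54 [ 65 101 136]
145 590 z 60 [137 198 227]
150 206 z 60 [137 198 227]
155 1 z 60 [136 196 227]
```

View pics/w4.png

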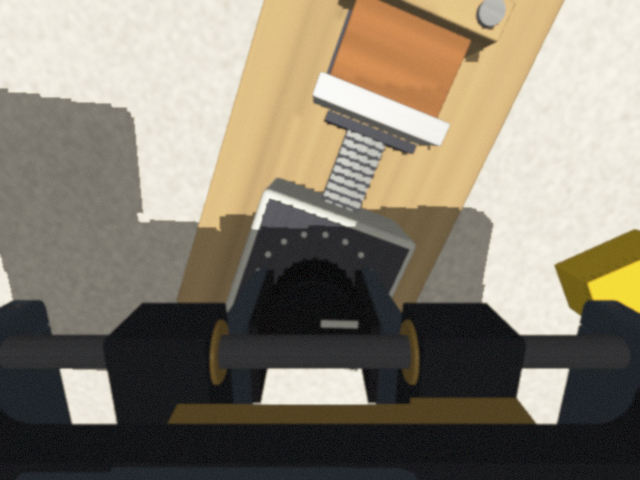

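The wrist picture shows the stop's face at (380,100) right at the block's edge, with the fence just beyond the frame at the top. The torque is pulling forward, which is detent only, so it isn't nipped yet.

```bash
python3 -m pendant '[{"xyz":[0,0,0],"roll":0.5,"jaw":1},{"xyz":[0,0,0],"roll":1,"jaw":1},{"xyz":[0,0,0],"roll":1.5,"jaw":1},{"xyz":[0,0,0],"roll":2,"jaw":1},{"xyz":[0,0,0],"roll":2.5,"jaw":1},{"xyz":[0,0,0],"roll":3,"jaw":1},{"xyz":[0,0,0],"roll":3,"jaw":1},{"xyz":[0,0,0],"roll":3,"jaw":1}]' >/dev/null; python3 -c "
from h import *
st()"; python3 -m pendant '[{"xyz":[0,0,0],"roll":0.5,"jaw":1},{"xyz":[0,0,0],"roll":1,"jaw":1},{"xyz":[0,0,0],"roll":1.5,"jaw":1},{"xyz":[0,0,0],"roll":2,"jaw":1},{"xyz":[0,0,0],"roll":2.5,"jaw":1},{"xyz":[0,0,0],"roll":3,"jaw":1},{"xyz":[0,0,0],"roll":3,"jaw":1},{"xyz":[0,0,0],"roll":3,"jaw":1}]' >/dev/null; python3 -c "
from h import *
st()"
```

```text
t 10.30 pos [483.8  22.5  84.9] rot [-1.7996e+02  8.0000e-02 -2.2000e-01] q6 1.46 F [-5.3  0.5  5.7] T [ 0.032  0.983 -0.032] e6 -0.076 w 39.8
t 11.30 pos [483.8  22.5  84.9] rot [-1.7996e+02  8.0000e-02 -3.2100e+00] q6 4.45 F [-5.8  1.3  6. ] T [-0.056  0.953 -0.059] e6 -0.036 w 39.5
```

```bash
python3 -m pendant '[{"xyz":[0,0,0],"roll":0.5,"jaw":1},{"xyz":[0,0,0],"roll":1,"jaw":1},{"xyz":[0,0,0],"roll":1.5,"jaw":1},{"xyz":[0,0,0],"roll":2,"jaw":1},{"xyz":[0,0,0],"roll":2.5,"jaw":1},{"xyz":[0,0,0],"roll":3,"jaw":1},{"xyz":[0,0,0],"roll":3,"jaw":1},{"xyz":[0,0,0],"roll":3,"jaw":1}]' >/dev/null; python3 -c "
from h import *
st()"; python3 -m pendant '[{"xyz":[0,0,0],"roll":0.5,"jaw":1},{"xyz":[0,0,0],"roll":1,"jaw":1},{"xyz":[0,0,0],"roll":1.5,"jaw":1},{"xyz":[0,0,0],"roll":2,"jaw":1},{"xyz":[0,0,0],"roll":2.5,"jaw":1},{"xyz":[0,0,0],"roll":3,"jaw":1},{"xyz":[0,0,0],"roll":3,"jaw":1},{"xyz":[0,0,0],"roll":3,"jaw":1}]' >/dev/null; python3 -c "
from h import *
st();look('w5')"
```

```text
t 12.30 pos [483.7  22.5  84.9] rot [-1.7998e+02  9.0000e-02 -6.1700e+00] q6 7.42 F [-5.8  0.8  5.5] T [-0.048  1.054  0.167] e6 0.138 w 39.6
t 13.30 pos [483.6  22.3  84.9] rot [ 1.7999e+02  1.0000e-01 -9.1300e+00] q6 10.40 F [-4.9  0.   6.1] T [-0.081  1.018  0.306] e6 0.290 w 39.3
pointer px 251 mean [494.56890112  22.66562418]
pointer ang: line -10.1  from centre -11.7
45 338 z 46 [159 165 166]
50 345 z 46 [161 169 172]
55 360 z 46 [168 176 176]
60 362 z 46 [169 176 176]
65 368 z 47 [175 181 182]
70 375 z 46 [177 184 185]
75 386 z 47 [178 184 184]
80 443 z 46 [165 171 172]
85 982 z 55 [100  95  95]
90 1039 z 61 [232 238 240]
95 1106 z 61 [244 248 248]
100 896 z 61 [241 246 247]
105 1078 z 54 [ 76 127 188]
110 1099 z 54 [ 81 136 203]
115 1115 z 54 [ 82 137 204]
120 1158 z 54 [ 77 129 192]
125 1179 z 54 [ 79 133 197]
130 1205 z 54 [ 82 137 204]
135 1142 z 54 [ 80 134 199]
140 349 z 54 [ 75 125 186]
```

Nipped: the torque has risen to 0.3 N·m at 83°. Taking off about 0.065 for the detent leaves roughly 15 N of squeeze. I'll ease back to the 80° click (click 4) and let go so it settles.

```bash
python3 -m pendant '[{"xyz":[0,0,0],"roll":-1,"jaw":1},{"xyz":[0,0,0],"roll":-2,"jaw":1},{"xyz":[0,0,0],"roll":-3,"jaw":1},{"xyz":[0,0,0],"roll":-4,"jaw":1},{"xyz":[0,0,0],"roll":-4,"jaw":1},{"xyz":[0,0,0],"roll":-4,"jaw":0.5},{"xyz":[0,0,0],"roll":-4,"jaw":0.4},{"xyz":[0,0,0],"roll":-4,"jaw":0.4}]' >/dev/null; python3 -c "
from h import *
st()"; python3 -m pendant '[{"xyz":[0,0,0],"roll":-4,"jaw":0.4},{"xyz":[0,0,0],"roll":-4,"jaw":0.4},{"xyz":[0,0,0],"roll":-4,"jaw":0.4},{"xyz":[0,0,0],"roll":-4,"jaw":0.4},{"xyz":[0,0,0],"roll":-4,"jaw":0.4},{"xyz":[0,0,0],"roll":-4,"jaw":0.4},{"xyz":[0,0,0],"roll":-4,"jaw":0.4},{"xyz":[0,0,0],"roll":-4,"jaw":0.4}]' >/dev/null; python3 -c "
from h import *
st();look('w6')"
```

```text
t 14.35 pos [485.1  22.2  84.9] rot [-1.7998e+02 -7.0000e-02 -5.1600e+00] q6 6.42 F [ 0.6  0.6 -0. ] T [-0.079  0.067  0.027] e6 0.002 w 54.7
t 15.35 pos [484.4  22.2  84.9] rot [-179.99   -0.     -1.15] q6 2.41 F [-0.3  0.  -0. ] T [-0.074  0.022  0.032] e6 0.000 w 54.3
pointer px 258 mean [494.90852988  23.41554136]
pointer ang: line -5.2  from centre -7.4
45 345 z 46 [160 165 166]
50 354 z 46 [164 169 172]
55 360 z 46 [163 168 171]
60 368 z 46 [168 173 175]
65 373 z 47 [169 175 176]
70 380 z 46 [170 176 177]
75 391 z 46 [171 177 178]
80 602 z 48 [117 120 121]
85 748 z 55 [100  96  96]
90 1056 z 61 [231 237 239]
95 1102 z 61 [244 248 249]
100 858 z 61 [242 246 247]
105 1050 z 54 [ 77 128 189]
110 1081 z 54 [ 82 138 204]
115 1121 z 54 [ 83 139 206]
120 1126 z 54 [ 78 130 193]
125 1158 z 54 [ 80 134 199]
130 1171 z 54 [ 83 139 206]
135 1179 z 54 [ 81 135 200]
140 1082 z 54 [ 75 126 186]
145 248 z 60 [138 198 227]
```

View pics/w6.png

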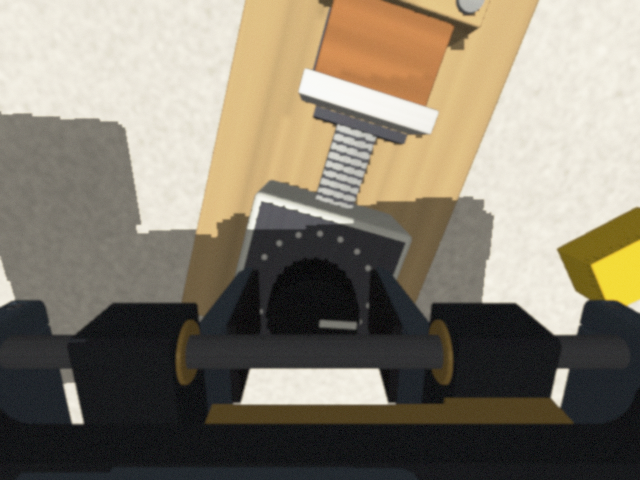

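The wrist picture shows the jaws open, clear of the dial at (315,300), with the pointer at (338,324). The stop still rests on the block at (370,100). The pointer is at 77.5°, which is in click 4's well, held slightly short by the block. Next I'll regrip and turn back 57.5° to click 1 (20°).

```bash
python3 -m pendant '[{"xyz":[-0.0008,0,0],"roll":0,"jaw":0.5},{"xyz":[-0.0008,0,0],"roll":0,"jaw":1},{"xyz":[-0.0008,0,0],"roll":0,"jaw":1},{"xyz":[-0.0008,0,0],"roll":0,"jaw":1},{"xyz":[-0.0008,0,0],"roll":0,"jaw":1},{"xyz":[-0.0008,0,0],"roll":-2,"jaw":1},{"xyz":[-0.0008,0,0],"roll":-4.5,"jaw":1},{"xyz":[-0.0008,0,0],"roll":-7.5,"jaw":1}]' 12 >/dev/null; python3 -c "
from h import *
st()"; python3 -m pendant '[{"xyz":[0,0,0],"roll":-4,"jaw":1},{"xyz":[0,0,0],"roll":-8,"jaw":1},{"xyz":[0,0,0],"roll":-12,"jaw":1},{"xyz":[0,0,0],"roll":-16,"jaw":1},{"xyz":[0,0,0],"roll":-20,"jaw":1},{"xyz":[0,0,0],"roll":-24,"jaw":1},{"xyz":[0,0,0],"roll":-27,"jaw":1},{"xyz":[0,0,0],"roll":-30,"jaw":1}]' >/dev/null
python3 -m pendant '[{"xyz":[0,0,0],"roll":-4,"jaw":1},{"xyz":[0,0,0],"roll":-8,"jaw":1},{"xyz":[0,0,0],"roll":-12,"jaw":1},{"xyz":[0,0,0],"roll":-15,"jaw":1},{"xyz":[0,0,0],"roll":-18,"jaw":1},{"xyz":[0,0,0],"roll":-20,"jaw":1},{"xyz":[0,0,0],"roll":-20,"jaw":1},{"xyz":[0,0,0],"roll":-20,"jaw":1}]' >/dev/null
python3 -c "
from h import *
st();look('w7')" | head -3
```

```text
t 16.40 pos [483.9  22.2  84.9] rot [-1.80e+02 -3.00e-02  6.51e+00] q6 -5.25 F [ 1.   0.  -0.6] T [-0.069 -0.071  0.012] e6 0.334 w 39.8
t 18.40 pos [484.8  22.8  85. ] rot [ 1.7991e+02 -1.4000e-01  5.6360e+01] q6 -55.12 F [ 5.2  2.8 -4.2] T [ 0.478 -0.764  0.028] e6 0.004 w 39.7
pointer px 256 mean [490.4600455   33.14952211]
pointer ang: line 51.9  from centre 53.6
```

The pointer is at 51.9° and the click-1 target is 52.3°. I'll release, lift off and check.

```bash
python3 -m pendant '[{"xyz":[0,0,0],"roll":0,"jaw":0.5},{"xyz":[0,0,0],"roll":0,"jaw":0.3},{"xyz":[0,0,0],"roll":0,"jaw":0},{"xyz":[0,0,0],"roll":0,"jaw":0},{"xyz":[0,0,0],"roll":0,"jaw":0},{"xyz":[0,0,0],"roll":0,"jaw":0},{"xyz":[0,0,-0.005],"roll":0,"jaw":0},{"xyz":[0,0,-0.015],"roll":0,"jaw":0}]' >/dev/null
python3 -m pendant '[{"xyz":[0,0,-0.015],"roll":0,"jaw":0},{"xyz":[0,0,-0.035],"roll":0,"jaw":0},{"xyz":[0,0,-0.06],"roll":0,"jaw":0},{"xyz":[0,0,-0.085],"roll":0,"jaw":0},{"xyz":[0,0,-0.105],"roll":0,"jaw":0},{"xyz":[0,0,-0.115],"roll":0,"jaw":0},{"xyz":[0,0,-0.115],"roll":0,"jaw":0},{"xyz":[0,0,-0.115],"roll":0,"jaw":0}]' >/dev/null
python3 -c "
from h import *
st();look('w8')"
```

```text
t 20.45 pos [483.   22.2 214.2] rot [-1.7992e+02  5.0000e-02  5.6350e+01] q6 -55.09 F [ 1.2 -0.4  0.2] T [-0.016  0.026 -0.041] e6 0.000 w 91.4
pointer px 90 mean [489.33963907  31.5209486 ]
pointer ang: line 51.6  from centre 53.1
45 133 z 47 [121 124 126]
50 132 z 46 [121 125 127]
55 134 z 47 [122 126 127]
60 135 z 47 [122 126 125]
65 251 z 47 [81 86 86]
70 279 z 55 [73 69 70]
75 384 z 59 [ 96 101 102]
80 314 z 61 [207 217 219]
85 269 z 61 [204 213 216]
100 290 z 50 [25 42 61]
105 311 z 54 [ 59 100 150]
110 310 z 54 [ 63 108 161]
115 308 z 54 [ 65 110 165]
120 319 z 54 [ 61 104 155]
125 321 z 54 [ 63 106 159]
130 307 z 54 [ 65 110 164]
135 325 z 54 [ 64 107 161]
140 462 z 55 [ 59  99 138]
145 339 z 60 [109 158 187]
150 332 z 60 [111 160 190]
155 314 z 60 [111 160 189]
160 83 z 59 [108 156 185]
```

View pics/w8.png

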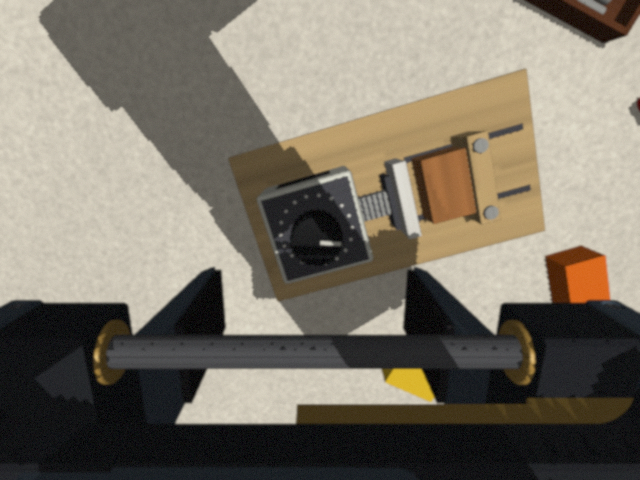

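The last picture shows the jaws clear of the jig and the pointer at (328,243). The stop at (405,200) is drawn back from the block at (447,185), which is at the fence. The dial is about 21° from its start, so it's in click 1.

```bash
python3 -c "
from workcell import env
print(env.job_done())"
```

```text
the job is handed in; nothing more can be done
None
```

I turned the dial clockwise until the stop nipped the block. I then let it settle in its nearest click, turned it back three clicks and let go. The job was handed in at about 20.5 s; no verdict was given.

- **Nip:** the dial resisted with about 0.3 N·m at 83° from its start. Allowing for the click spring, I estimate a squeeze of about 15 N; it was not measured directly.
- **Settling:** after release the dial rested at about 77.5°. That is in the hold of click 4 (80°), with the block keeping it slightly short.
- **Turning back:** I regripped and turned it back to click 1 (20°). With the gripper lifted clear, the pointer was about 21° from its start, within measuring error.
- **Final state:** in the last picture the stop is drawn back from the block to about 5 mm past where it started, and the block is at the fence. I moved nothing else, but that picture shows only the jig and things close to it. I did not re-image the rest of the table.

Two small things did not go as planned:
- The first grip was about 1 mm off-centre and put 5–6 N of side force on the dial.
- I turned the open jaws an extra 4° by mistake while they were clear of the dial, which did no harm.

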